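Slide the hot sauce dish into its serving bay

ROBOT

A 6-joint arm with a two-finger parallel gripper is mounted at the origin on the work surface. World frame = base frame: x ahead of the robot, y to its left, z up, the work surface at z = 0. Lengths are in m, angles in rad, forces in N, time in s.
With the tool pointing down it reaches from about 0.325 to 0.9 m from the base axis. Payload 6.1 kg.
Tool frame: the origin (TCP) lies midway between the tips of the shut fingers; the grasp point (between the pads) lies 19 mm behind it; x points along the fingers, y is the direction in which the jaws open and shut, and the axes are right-handed (so a half turn about x gives the same grasp; the last joint's range is limited). The gripper opens to 85 mm and grips with 20 to 120 N. Pads are 22 mm wide; open, the fingers measure 114 mm over their backs; the gripper's body (76 mm by 85 mm) begins 54 mm behind the grasp point. The pads swing forward as they close: fully open they stand 13 mm farther back than shut.
Start: joints at [-0.126, 0.22, 1.526, -0, 1.395, -0.126], TCP at [0.625, -0, 0.231] pointing down, gripper open.
Joint ranges: [-2.98, 2.98], [-0.91, 2.08], [0.09, 2.57], [-1.24, 4.39], [0.2, 2.65], [-2.68, 2.68]. Speed limits (rad/s): [2.57, 2.57, 3.01, 3.14, 3.14, 3.14].

INTERFACE

Orientations are given as [roll, pitch, yaw] about the fixed x, y, z axes, in that order (R = Rz(yaw) Ry(pitch) Rx(roll)).
In Python, from plant import movep, move_l, set_joints, gripper_to, hold, inverse_kinematics, observe, get_image, get_calibration, Unreachable, job_done gives the robot as it stands. Calls block until the motion is done:
- movep(position, orientation): joint-space move of the TCP to a pose.
- move_l(position, feed=0.15, rotation=None, max_force=None): straight line of the TCP; rotation=None keeps the orientation; feed is the mean speed in m/s. With max_force (N) it stops when the force on the tool has changed by that much, and returns True; else False.
- set_joints(angles): joint-space move.
- gripper_to(opening, f_grip=None): finger opening in m; f_grip is the grip in N (None keeps the last); returns when the fingers have stopped.
- hold(seconds).
- inverse_kinematics(position, orientation): joint angles nearest the present ones, or None.
- observe(): the state.
- get_image(name): name is "scene" or "side" or "wrist"; returns (picture, depth): 384x512x3 uint8, red, green, blue; 384x512 float32, m along the optical axis (not along the pixel's ray), 0 where there is no reading.
- get_calibration(name): a dict with "intrinsics" (3x3 intrinsics, pixels), "dist_coeffs" ([k1, k2, p1, p2, k3] as OpenCV has them; the pictures are not rectified), "world_from_camera" (4x4, takes a point from camera to world coordinates). Camera axes: x right, y down, z forward; pixel columns grow to the right and rows downward; lengths in m; the calibration is good to about 2 mm. A picture is of the moment at which its call begins: read the wrist's pose just before it. get_calibration takes no time and is no camera call; for the wrist camera it gives the pose at the moment of the call.
A pose or a line that the arm cannot do raises Unreachable and nothing moves.
- job_done(): hands the job in, once; it reports no verdict.
The state is a dict: "time_s": time; "q": joint angles; "joint_velocities": joint speeds; "joint_torque": joint torques, N m; "eef_pos": TCP position; "tcp_rot": TCP orientation; "ft_force": force on the tool from outside, world axes, zero at the start; "torque": the same for the moment, N m; "opening": finger opening in m.
Only numpy, scipy, OpenCV 4.12 (cv2) and the standard library are available. Lean on these libraries where they do the work, as an engineer would, in place of code of your own. Each camera call takes 0.05 s, during which the arm holds its last target.

TASK

The covered sauce dish is hot and full: without lifting or tipping it, push it across the counter, around the saucers, the caddy and the tin without it or the robot touching any of them, and into the open end of the railed serving bay. Keep pushing until it meets the rubber cross stop inside, whose setting differs from day to day and is not measured, then hold it against the stop with a steady push of about 12 N for a second, and never press on the bay with more than 18 N. Leave the dish standing there, let go and leave the ramekin, shaker and spoon where they are.

Things in the scene. Friction and masses are not known exactly. Their poses are not given: they have to be found in the camera images.
- dish_center (a point): Centre (30 mm above the counter) of the covered sauce dish: a plain round steel drum, 96 mm in diameter, 60 mm high, smooth upright side from 0 to 58 mm, flat lid without a knob. Loose, 0.28 to 0.56 kg; it slides on the counter under a push of about 2 to 7 N. Too wide to grasp; two spread fingertips against its side cradle it.
- bay: Serving bay fixed to the counter, no floor: two parallel steel rails, 190 mm long, 8 mm thick, 26 mm high, 124 mm apart inside. Origin on the counter midway between the rails at the open end; x points into the bay along the rails, z up. The rails run from x = 0 to 190 mm; short flared lips reach out to x = -25 mm (mouth 144 mm wide). A cross stop closes the inner end.
- stop_zone (a point): Fixed mark on the bay's centre line at x = 125 mm, on the counter; axes as the bay. The face of the rubber cross stop (122 mm wide, top 34 mm above the counter) is clamped somewhere within 25 mm before or behind this mark, differently each time and not reported: feel for it. The seated dish's centre is thus 52 to 102 mm into the bay. The stop is stiff and 18 N does not shift it.
- saucers: Fixed stack of six white saucers, round, 110 mm in diameter at its widest, 46 mm high. Origin on the counter at its centre, z up. Not to be touched.
- caddy: Fixed steel condiment caddy with two compartments of sachets, an open box 100 mm (its x) by 70 mm (its y), 55 mm high with the sachets. Origin on the counter at its centre, z up. Not to be touched.
- tin: Fixed square metal tin with a lid, 83 by 83 mm, 57 mm high, sides along its x and y. Origin on the counter at its centre, z up. Not to be touched.
- ramekin_center (a point): Bystander: small loose white ramekin bowl, 72 mm across, 40 mm high; point at its centre half-way up.
- shaker_center (a point): Bystander: small loose glass shaker with a steel cap, 38 mm in diameter, 65 mm high; point at its centre half-way up.
- spoon: Bystander: loose steel serving spoon lying on the counter beyond the work, 150 mm long along its x.
- dish: The same sauce dish; origin at the centre of its underside, z up.

How it is judged:
On the way, in this order (a step that is already met when the one before it is completed fails the run):
1. the dish has passed the obstacles and entered the mouth of the bay (x of dish_center in the frame of bay between 0.01 and 0.115 m and y of dish_center in the frame of bay between -0.02 and 0.02 m), for 0.1 s.
2. the dish stands against the stop, pressing on it with at least 4 N (x of dish_center in the frame of bay between 0.045 and 0.115 m and y of dish_center in the frame of bay between -0.02 and 0.02 m and contact force between dish and bay above 4 N and linear speed of dish below 0.01 m/s), for 0.4 s.
At the end, for the whole second after the job is handed in: The dish has pressed on the stop with at least 4 N for 0.4 s, and now stands upright and at rest in the bay, its centre 45 to 115 mm inside the open end and within 20 mm of the bay's centre line (x of dish_center in the frame of bay between 0.045 and 0.115 m and y of dish_center in the frame of bay between -0.02 and 0.02 m and angle between dish's own z axis and vertical below 0.05 rad and height (world z) of dish_center below 0.034 m and linear speed of dish below 0.01 m/s); the robot touches nothing.
It fails at once if the saucers, the caddy or the tin touched by the dish or the robot (contact force between any of saucers, caddy, tin and anything else above 0.5 N).
It fails at once if more than 18 N pressed on the bay (contact force between bay and anything else above 18 N).
It fails at once if the dish was lifted or tipped (height (world z) of dish_center above 0.042 m or angle between dish's own z axis and vertical above 0.2 rad).
It fails at once if the ramekin, shaker or spoon was disturbed (distance of any of ramekin_center, shaker_center, spoon from where it was at the start of the episode above 0.012 m).
It also fails if it takes over 72 s, if anything falls off the work surface, if the arm or the gripper's body presses on something with over 40 N, if the wrist force passes 120 N, or if a joint passes its speed limit or range.

## Working session

There is one attempt and no reset: what is moved stays moved. The work goes in short steps, each a Python script; the robot and the scene stay as the last script left them, time stands still between calls to the robot, and variables do not carry over. Pictures are saved under pics/ and viewed, and the job is handed in when it is done.

```bash
ls; mkdir -p pics
python3 - <<'E'
from plant import *
import cv2,numpy as np
for n in ["scene","side","wrist"]:
    c=get_calibration(n); im,d=get_image(n)
    np.savez(f"{n}0.npz",im=im,d=d,K=c["intrinsics"],D=c["dist_coeffs"],T=c["world_from_camera"])
    cv2.imwrite(f"pics/{n}0.png",im[:,:,::-1])
    print(n,np.round(c["intrinsics"],1).tolist(),np.round(c["dist_coeffs"],3),np.round(c["world_from_camera"],3).tolist())
o=observe();print(o)
E
```

```text
pics
scene [[373.4, 0.0, 258.5], [0.0, 373.4, 186.0], [0.0, 0.0, 1.0]] [-0.01  0.    0.    0.    0.  ] [[0.352, 0.69, -0.632, 1.22], [0.936, -0.265, 0.232, -0.244], [-0.008, -0.673, -0.739, 0.756], [0.0, 0.0, 0.0, 1.0]]
side [[412.1, 0.0, 259.0], [0.0, 412.1, 198.4], [0.0, 0.0, 1.0]] [0.028 0.    0.    0.    0.   ] [[0.759, -0.336, 0.558, 0.007], [-0.651, -0.374, 0.661, -0.759], [-0.013, -0.865, -0.502, 0.604], [0.0, 0.0, 0.0, 1.0]]
wrist [[311.5, 0.0, 256.9], [0.0, 311.5, 188.4], [0.0, 0.0, 1.0]] [-0.071  0.     0.     0.     0.   ] [[1.0, 0.0, -0.001, 0.624], [-0.0, -0.964, -0.266, 0.067], [-0.001, 0.266, -0.964, 0.373], [0.0, 0.0, 0.0, 1.0]]
{'time_s': 0.15, 'q': array([-1.26124554e-01,  2.21107018e-01,  1.52737882e+00, -4.51812620e-06,
        1.39468174e+00, -1.26091312e-01]), 'joint_velocities': array([-0.00212125, -0.00371928, -0.00425654,  0.00179334,  0.0013446 ,
        0.00054895]), 'joint_torque': array([ 5.24838761e-04, -4.97483325e+01, -3.89904678e+01, -1.73041117e-04,
        7.14129725e-03, -8.50862284e-05]), 'eef_pos': array([6.24522057e-01, 3.99315287e-05, 2.30395948e-01]), 'tcp_rot': array([-1.69406402,  1.5692214 ,  3.01829252]), 'ft_force': array([ 0.33175094,  0.42388239, -0.0868162 ]), 'torque': array([-0.01444944, -0.05407065, -0.0055272 ]), 'opening': 0.08546869008653164}
```

View pics/scene0.png

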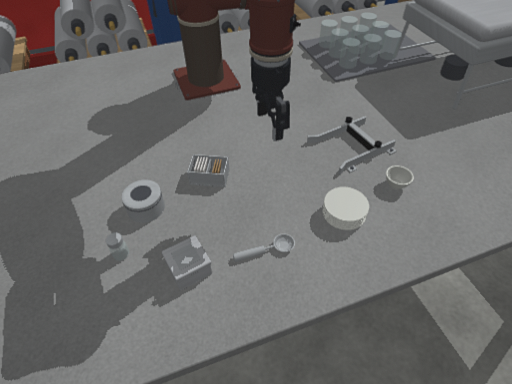

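View pics/side0.png

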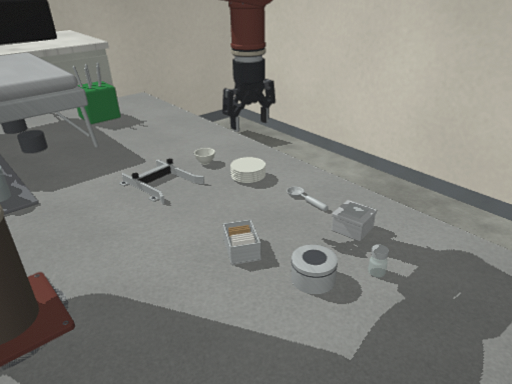

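View pics/wrist0.png

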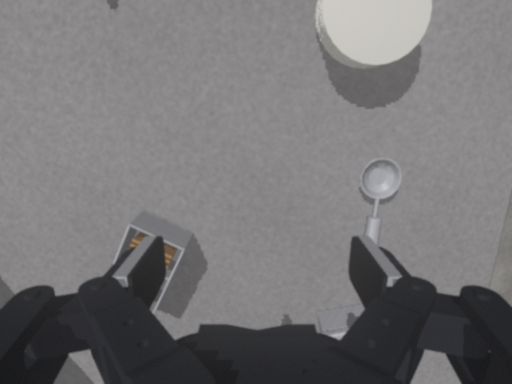

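The scene view shows the dish near (142,195), caddy (209,170), tin (187,258), shaker (116,245), spoon (265,247), saucers (346,208), ramekin (399,178), and the bay with its mouth toward the left at (310,137)-(343,163). Next I'll turn the depth readings into a top-down map.

```bash
cat > h.py <<'E'
import numpy as np,cv2
def cloud(f):
    z=np.load(f); d=z["d"];h,w=d.shape
    u,v=np.meshgrid(np.arange(w),np.arange(h))
    p=cv2.undistortPoints(np.stack([u,v],-1).reshape(-1,1,2).astype(np.float64),z["K"],z["D"]).reshape(h,w,2)
    P=np.dstack([p[...,0]*d,p[...,1]*d,d])
    W=P@z["T"][:3,:3].T+z["T"][:3,3]
    W[d<=0]=np.nan
    return W,z["im"]
E
python3 - <<'E'
from h import *
# topdown: x 0.2..1.0 , y -0.6..0.6 ; 500px/m
S=640
can=np.zeros((800,800,3),np.uint8)
for n in["scene","side"]:
    W,im=cloud(n+"0.npz")
    m=(W[...,2]>0.008)&(W[...,2]<0.09)&(W[...,0]>.15)&(W[...,0]<1.1)&(abs(W[...,1])<.65)
    lab,nn=None,None
    k,lab,st,ce=cv2.connectedComponentsWithStats(m.astype(np.uint8))
    print(n, "table z", np.nanmedian(W[(abs(W[...,2])<.008)][:,2]))
    for i in range(1,k):
        if st[i,4]<25: continue
        Q=W[lab==i]
        zt=np.percentile(Q[:,2],95)
        top=Q[Q[:,2]>zt-.006]
        c,sz,a=cv2.minAreaRect((top[:,:2]*1000).astype(np.float32))
        print(np.round(ce[i]),st[i,4],"ztop %.3f"%zt,"rect c",np.round(c),"size",np.round(sz),"ang",round(a,1),"bb",np.round(np.r_[Q.min(0)[:2],Q.max(0)[:2]],3))
    for p,c in zip(W[m],im[m]):
        x=int(400-p[1]*S);y=int(760-p[0]*S)
        if 0<=x<800 and 0<=y<800: can[y,x]=(255,200,0) if n=="scene" else (0,200,255)
for xx in np.arange(.2,1.1,.1): cv2.putText(can,"%.1f"%xx,(2,int(760-xx*S)),0,.4,(255,255,255)); cv2.line(can,(0,int(760-xx*S)),(800,int(760-xx*S)),(50,50,50))
for yy in np.arange(-.6,.61,.1): cv2.putText(can,"%.1f"%yy,(int(400-yy*S),795),0,.4,(255,255,255)); cv2.line(can,(int(400-yy*S),0),(int(400-yy*S),780),(50,50,50))
cv2.imwrite("pics/top.png",can[:600] if 0 else cv2.resize(can,(600,600),interpolation=cv2.INTER_AREA))
E
```

```text
scene table z 0.0003293060437982165
[357.  72.] 368 ztop 0.014 rect c [174. 541.] size [ 47. 217.] ang 0.2 bb [0.15  0.433 0.198 0.65 ]
[355. 140.] 1063 ztop 0.043 rect c [515. 348.] size [155.  20.] ang 9.4 bb [0.434 0.193 0.615 0.429]
[208. 169.] 1092 ztop 0.051 rect c [ 491. -123.] size [101.  73.] ang 63.7 bb [ 0.436 -0.182  0.546 -0.063]
[399. 176.] 481 ztop 0.042 rect c [703. 345.] size [71. 70.] ang 78.5 bb [0.667 0.309 0.738 0.382]
[143. 200.] 1376 ztop 0.063 rect c [ 540. -309.] size [95. 94.] ang 37.1 bb [ 0.491 -0.356  0.59  -0.26 ]
[345. 208.] 1595 ztop 0.049 rect c [742. 161.] size [108. 110.] ang 21.8 bb [0.685 0.105 0.798 0.216]
[117. 245.] 427 ztop 0.067 rect c [ 660. -386.] size [34. 33.] ang 13.0 bb [ 0.642 -0.404  0.68  -0.367]
[262. 248.] 442 ztop 0.021 rect c [766. -68.] size [147.  49.] ang 80.4 bb [ 0.748 -0.143  0.799  0.006]
[187. 261.] 1644 ztop 0.059 rect c [ 756. -244.] size [84. 83.] ang 10.5 bb [ 0.71  -0.292  0.804 -0.198]
side table z 0.0011169990013712994
[204. 155.] 252 ztop 0.042 rect c [699. 345.] size [74. 70.] ang 20.3 bb [0.66  0.307 0.733 0.382]
[247. 170.] 777 ztop 0.049 rect c [738. 161.] size [109. 107.] ang 88.9 bb [0.681 0.105 0.792 0.216]
[158. 177.] 940 ztop 0.042 rect c [505. 348.] size [151.  26.] ang 10.5 bb [0.428 0.191 0.61  0.427]
[ 21. 191.] 442 ztop 0.014 rect c [169. 540.] size [220.  38.] ang 89.9 bb [0.15  0.43  0.189 0.65 ]
[308. 198.] 263 ztop 0.021 rect c [761. -68.] size [150.  47.] ang 80.8 bb [ 0.745 -0.145  0.796  0.006]
[354. 219.] 1221 ztop 0.059 rect c [ 752. -246.] size [88. 83.] ang 12.4 bb [ 0.704 -0.293  0.802 -0.198]
[241. 240.] 1251 ztop 0.052 rect c [ 486. -123.] size [103.  71.] ang 63.5 bb [ 0.432 -0.183  0.538 -0.062]
[314. 268.] 1885 ztop 0.063 rect c [ 537. -309.] size [95. 95.] ang 1.0 bb [ 0.488 -0.358  0.584 -0.261]
[378. 260.] 506 ztop 0.068 rect c [ 656. -387.] size [33. 33.] ang 18.6 bb [ 0.638 -0.405  0.673 -0.368]
```

View pics/top.png

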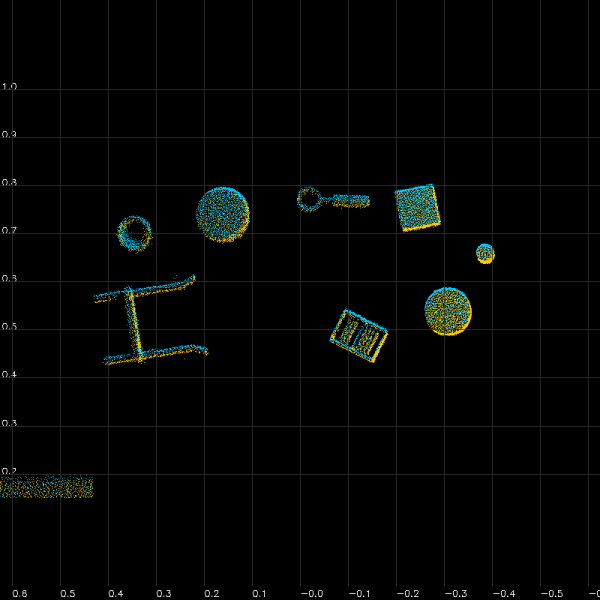

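Run:
```python
from h import *
import math
for n in["scene","side"]:
    W,im=cloud(n+"0.npz")
    P=W.reshape(-1,3);P=P[~np.isnan(P).any(1)]
    L=[]
    for (x0,x1) in((.41,.48),(.55,.60)):
        # tops only, straight part y .24..0.42
        m=(P[:,2]>.021)&(P[:,2]<.031)&(P[:,0]>x0)&(P[:,0]<x1)&(P[:,1]>.255)&(P[:,1]<.43)
        Q=P[m]; k=np.polyfit(Q[:,1],Q[:,0],1)
        for _ in range(4):
            r=Q[:,0]-np.polyval(k,Q[:,1]); g=abs(r)<.007; k=np.polyfit(Q[g,1],Q[g,0],1)
        Lp=Q[g]; print(n,"rail n",g.sum(),"slope",k[0],"x@.3",np.polyval(k,.3),"y range",Lp[:,1].min(),Lp[:,1].max(),"rms",r[g].std()); L.append(k)
    s=(L[0][0]+L[1][0])/2; th=math.atan(s)
    print(" width",(np.polyval(L[1],.3)-np.polyval(L[0],.3))*math.cos(th),"axis x@.3",(np.polyval(L[1],.3)+np.polyval(L[0],.3))/2)
    a=np.array([s,1])/math.hypot(s,1); o=np.array([(np.polyval(L[1],.3)+np.polyval(L[0],.3))/2,.3])
    b=np.array([a[1],-a[0]])
    m=(P[:,2]>.012)&(P[:,2]<.05)
    R=(P[m,:2]-o); al=R@a; la=R@b
    for sgn in(1,-1):
        g=(abs(la*sgn-.066)<.012)&(abs(al)<.3); print(" rail along",np.percentile(al[g],[0,1,99,100]))
        g=(abs(la*sgn-.072)<.02)&(abs(al)<.3); print(" with lip",np.percentile(al[g],[0,1,99,100]))
    g=(abs(la)<.045)&(abs(al)<.2); print(" stop along",np.percentile(al[g],[1,10,50,99]), P[m][g][:,2].max())
```

```text
scene rail n 101 slope -0.14136106278506325 x@.3 0.4549599908393716 y range 0.25718016642630653 0.4063746904058468 rms 0.003094899067088346
scene rail n 142 slope -0.14716706868531965 x@.3 0.5876076569203572 y range 0.25619750234354394 0.4282862269674959 rms 0.0028744831589276867
 width 0.13128850531182193 axis x@.3 0.5212838238798644
 rail along [-0.09379947 -0.09224638  0.11774456  0.12057108]
 with lip [-0.09379947 -0.09280851  0.11729354  0.12057108]
 rail along [-0.09674999 -0.09470698  0.11290009  0.11813193]
 with lip [-0.09674999 -0.09468442  0.11289759  0.11813193]
 stop along [0.03881164 0.04005963 0.04276535 0.05720132] 0.036740552665928794
side rail n 97 slope -0.15978661030549413 x@.3 0.4468728545424324 y range 0.25725340484990555 0.40937768529610086 rms 0.0026403850739777513
side rail n 89 slope -0.1684220090458394 x@.3 0.5800612158063382 y range 0.2589511460857661 0.42524308249503484 rms 0.00314187069469508
 width 0.13143039325814626 axis x@.3 0.5134670351743853
 rail along [-0.09555411 -0.09277306  0.11393479  0.11831719]
 with lip [-0.09555411 -0.09410289  0.11378054  0.11831719]
 rail along [-0.09771164 -0.09358304  0.11548808  0.12119525]
 with lip [-0.09771164 -0.09528238  0.11541556  0.12119525]
 stop along [0.03687369 0.0391409  0.04246316 0.05740754] 0.03653526714882027
```

```bash
cat > path.py <<'E'
import numpy as np
from scipy.interpolate import CubicSpline
from scipy.spatial.transform import Rotation as R
C0=np.array([.5385,-.309]); a=np.array([-.155,1.]);a/=np.hypot(*a)
O=np.array([.5174,.3])-.071*a
def rot(th): # tool x down, tool y perpendicular to heading th (matching the start sign)
    d=np.array([np.cos(th),np.sin(th),0]); x=np.array([0,0,-1.]); 
    y=np.cross([0,0,1.],d)*YS; z=np.cross(x,y)
    return R.from_matrix(np.c_[x,y,z]).as_euler('xyz')
YS=1
def make(C0=C0,O=O,a=a):
    pts=np.array([C0,[.592,-.22],[.612,-.12],O-.25*a+[.012,0],O-.14*a,O-.07*a,O,O+.09*a])
    s=np.r_[0,np.cumsum(np.hypot(*np.diff(pts,axis=0).T))]
    return CubicSpline(s,pts,bc_type='natural'),s
E
python3 - <<'E'
from path import *
import path,cv2
from plant import *
o=observe(); M=R.from_euler('xyz',o["tcp_rot"]).as_matrix(); print(np.round(M,2).tolist())
path.YS=1 if M[0,1]<0 else -1; print("YS",path.YS)
cs,s=make()
def rect(c,lx,ly,ang):
    t=np.radians(ang);u=np.array([np.cos(t),np.sin(t)]);v=np.array([-u[1],u[0]])
    return np.array([np.array(c)+i*lx/2*u+j*ly/2*v for i,j in((1,1),(1,-1),(-1,-1),(-1,1))],np.float32)
cad=rect((.4885,-.123),.1,.07,63.6);tin=rect((.754,-.245),.083,.083,11.3);sau=(.740,.161)
for t in np.arange(0,s[-1]+.001,.04):
    p=cs(t);d=cs(t,1);th=np.arctan2(d[1],d[0])
    f=lambda P:-cv2.pointPolygonTest(P*1000,tuple(map(float,p*1000)),True)
    q=inverse_kinematics([*(p-.05*d/np.hypot(*d)),.012],rot(th))
    print("%.2f"%t,np.round(p,3),"th %.0f"%np.degrees(th),"clear cad %.0f tin %.0f sau %.0f"%(f(cad)-48,f(tin)-48,np.hypot(*(p-sau))*1000-103),"bay",np.round([(p-O)@a,(p-O)@[-a[1],a[0]]],3),None if q is None else np.round(q,2))
E
```

```text
[[-0.0, 1.0, -0.0], [0.0, -0.0, -1.0], [-1.0, -0.0, -0.0]]
YS -1
0.00 [ 0.538 -0.309] th 55 clear cad 84 tin 134 sau 408 bay [-0.534  0.072] [-0.73  0.45  1.68  0.    1.01 -0.13]
0.04 [ 0.561 -0.276] th 57 clear cad 64 tin 106 sau 369 bay [-0.505  0.045] [-0.66  0.45  1.68  0.    1.01 -0.09]
0.08 [ 0.581 -0.242] th 62 clear cad 54 tin 79 sau 330 bay [-0.474  0.02 ] [-0.6   0.46  1.66  0.    1.02 -0.11]
0.12 [ 0.598 -0.205] th 69 clear cad 52 tin 59 sau 289 bay [-0.44  -0.003] [-0.53  0.48  1.65  0.    1.02 -0.17]
0.16 [ 0.61  -0.166] th 79 clear cad 44 tin 59 sau 249 bay [-0.403 -0.02 ] [-0.47  0.48  1.63  0.    1.02 -0.28]
0.20 [ 0.612 -0.126] th 93 clear cad 29 tin 79 sau 211 bay [-0.364 -0.029] [-0.4   0.49  1.63  0.    1.03 -0.46]
0.24 [ 0.605 -0.087] th 107 clear cad 16 tin 112 sau 179 bay [-0.325 -0.028] [-0.34  0.48  1.64 -0.    1.02 -0.63]
0.28 [ 0.591 -0.049] th 112 clear cad 19 tin 151 sau 154 bay [-0.285 -0.02 ] [-0.28  0.45  1.69 -0.    1.01 -0.67]
0.32 [ 0.576 -0.011] th 110 clear cad 41 tin 191 sau 135 bay [-0.246 -0.011] [-0.23  0.4   1.75 -0.    0.99 -0.58]
0.36 [0.56
[... 318 characters left out ...]
.97 -0.2 ]
0.48 [0.541 0.144] th 98 clear cad 168 tin 345 sau 96 bay [-0.086  0.   ] [ 0.03  0.32  1.85 -0.    0.96 -0.12]
0.52 [0.535 0.184] th 99 clear cad 205 tin 383 sau 103 bay [-0.046 -0.   ] [ 0.1   0.33  1.85 -0.    0.97 -0.05]
0.56 [0.529 0.224] th 99 clear cad 243 tin 422 sau 117 bay [-0.006 -0.   ] [ 0.17  0.34  1.83 -0.    0.97  0.02]
0.60 [0.523 0.263] th 99 clear cad 281 tin 461 sau 137 bay [0.034 0.   ] [ 0.24  0.36  1.81 -0.    0.97  0.09]
0.64 [0.517 0.303] th 99 clear cad 319 tin 500 sau 161 bay [0.074 0.   ] [ 0.31  0.38  1.78 -0.    0.98  0.16]<sys>:0: UserWarning: Gimbal lock detected. Setting third angle to zero since it is not possible to uniquely determine all angles.
```

```bash
sed -i 's/^YS=1/YS=-1/; s/pts=np.array(.*/pts=np.array([C0,[.600,-.22],[.630,-.125],[.612,-.02],O-.13*a,O-.07*a,O,O+.09*a])/' path.py
python3 -W ignore - <<'E'
from path import *
import cv2
from plant import *
cs,s=make()
def rect(c,lx,ly,ang):
    t=np.radians(ang);u=np.array([np.cos(t),np.sin(t)]);v=np.array([-u[1],u[0]])
    return np.array([np.array(c)+i*lx/2*u+j*ly/2*v for i,j in((1,1),(1,-1),(-1,-1),(-1,1))],np.float32)
cad=rect((.4885,-.123),.1,.07,63.6);tin=rect((.754,-.245),.083,.083,11.3);sau=(.740,.161)
for t in np.arange(0,s[-1]+.001,.06):
    p=cs(t);d=cs(t,1);th=np.arctan2(d[1],d[0])
    f=lambda P:-cv2.pointPolygonTest(P*1000,tuple(map(float,p*1000)),True)
    print("%.2f"%t,np.round(p,3),"th %.0f"%np.degrees(th),"clear cad %.0f tin %.0f sau %.0f"%(f(cad)-48,f(tin)-48,np.hypot(*(p-sau))*1000-103))
d=cs(0,1);d/=np.hypot(*d);th=np.arctan2(d[1],d[0])
gripper_to(.06)
P=C0-.105*d
movep([*P,.13],rot(th))
for n in["wrist"]:
    c=get_calibration(n); im,dd=get_image(n)
    np.savez(f"{n}1.npz",im=im,d=dd,K=c["intrinsics"],D=c["dist_coeffs"],T=c["world_from_camera"])
    cv2.imwrite(f"pics/{n}1.png",im[:,:,::-1])
o=observe();print(o["time_s"],o["eef_pos"],o["opening"],o["ft_force"])
from h import cloud
W,im=cloud("wrist1.npz");m=(W[...,2]>.05)&(W[...,2]<.075)&(np.hypot(W[...,0]-C0[0],W[...,1]-C0[1])<.065)
Q=W[m];print(len(Q),cv2.minEnclosingCircle((Q[:,:2]*1000).astype(np.float32)),np.median(Q,0))
E
```

```text
0.00 [ 0.538 -0.309] th 52 clear cad 84 tin 134 sau 408
0.06 [ 0.575 -0.261] th 55 clear cad 61 tin 90 sau 350
0.12 [ 0.605 -0.209] th 64 clear cad 60 tin 52 sau 291
0.18 [ 0.626 -0.153] th 77 clear cad 53 tin 52 sau 231
0.24 [ 0.63  -0.093] th 94 clear cad 40 tin 93 sau 173
0.30 [ 0.617 -0.033] th 110 clear cad 49 tin 151 sau 127
0.36 [0.59  0.021] th 122 clear cad 76 tin 212 sau 103
0.42 [0.559 0.073] th 116 clear cad 109 tin 272 sau 98
0.48 [0.543 0.129] th 98 clear cad 154 tin 330 sau 97
0.54 [0.535 0.189] th 99 clear cad 210 tin 388 sau 104
0.60 [0.525 0.248] th 99 clear cad 266 tin 446 sau 129
0.66 [0.516 0.307] th 99 clear cad 324 tin 505 sau 164
2.1667 [ 0.47499741 -0.39101393  0.1304677 ] 0.0596785302271611 [-0.32314039 -0.41616724  0.68183123]
14787 ((538.1036987304688, -308.2833557128906), 48.03523254394531) [ 0.53302814 -0.31352157  0.06024123]
```

View pics/wrist1.png

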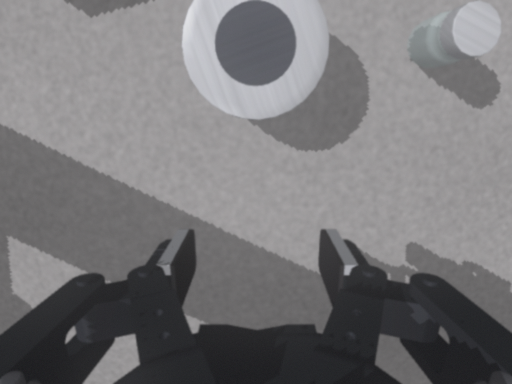

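Wrist view: the dish is centred at about (256,43), midway between the fingers, and the shaker is clear on the right at (475,28). Depth puts the dish at (0.538,-0.308), which agrees with the other cameras. Now lower and make contact.

```bash
sed -i 's/\[.612,-.02\]/[.604,-.02]/' path.py
python3 -W ignore - <<'E'
from path import *
import cv2
from plant import *
cs,s=make()
d=cs(0,1);d/=np.hypot(*d);th=np.arctan2(d[1],d[0])
P=C0-.105*d
o=observe();print(o["time_s"],np.round(o["ft_force"],2))
print(move_l([*P,.012],feed=.08,max_force=6,rotation=rot(th)))
o=observe();print(o["time_s"],o["eef_pos"],np.round(o["ft_force"],2))
print(move_l([*(C0-.062*d),.012],feed=.05,max_force=4,rotation=rot(th)))
print(move_l([*(C0-.042*d),.012],feed=.012,max_force=1.5,rotation=rot(th)))
o=observe();print(o["time_s"],o["eef_pos"],np.round(o["ft_force"],2),"L",(C0-o["eef_pos"][:2])@d)
im,dd=get_image("side");cv2.imwrite("pics/side2.png",im[:,:,::-1])
E
```

```text
2.1667 [-0.32 -0.42  0.68]
False
3.7917 [ 0.47473388 -0.39250827  0.01266621] [ 0.71 -0.57  1.59]
False
True
5.9417 [ 0.50913074 -0.34619081  0.01145417] [-0.32 -0.83  0.08] L 0.04738592521360429
```

View pics/side2.png

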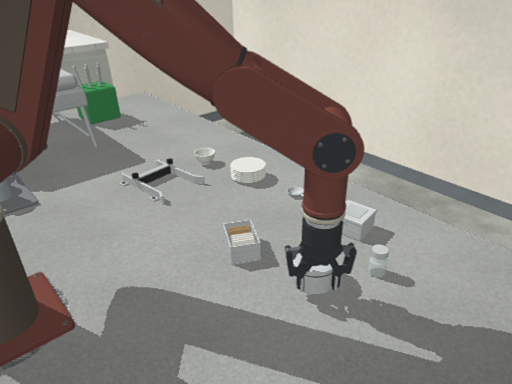

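Contact came at L≈47–48 mm, as predicted for the cradle. The side view shows the fingers around the dish's near side at (318,275), with the shaker clear. Push the first part, then check.

```bash
cat > push.py <<'E'
from path import *
from plant import *
import cv2
from h import cloud
L=.048
cs,S=make()
def pose(t):
    p=cs(t);d=cs(t,1);d=d/np.hypot(*d)
    return p,d,[*(p-L*d),.012],rot(np.arctan2(d[1],d[0]))
def run(t0,t1,step=.02,feed=.05,mf=15):
    n=int(np.ceil((t1-t0)/step))
    for t in np.linspace(t0,t1,n+1)[1:]:
        p,d,P,r=pose(t)
        if move_l(P,feed=feed,rotation=r,max_force=mf): print("STOP at",t,observe()["ft_force"]); return False
    return True
def look(k,p):
    c=get_calibration("wrist"); im,dd=get_image("wrist")
    np.savez(f"wrist{k}.npz",im=im,d=dd,K=c["intrinsics"],D=c["dist_coeffs"],T=c["world_from_camera"])
    cv2.imwrite(f"pics/wrist{k}.png",im[:,:,::-1])
    W,im=cloud(f"wrist{k}.npz");m=(W[...,2]>.05)&(W[...,2]<.066)&(np.hypot(W[...,0]-p[0],W[...,1]-p[1])<.062)
    # lid
    lab=cv2.connectedComponentsWithStats(m.astype(np.uint8));i=1+np.argmax(lab[2][1:,4])
    Q=W[lab[1]==i];(c,r)=cv2.minEnclosingCircle((Q[:,:2]*1000).astype(np.float32))
    o=observe();print("t",o["time_s"],"lid",np.round(c,1),round(r,1),"expected",np.round(p*1000,1),"eef",np.round(o["eef_pos"],4),"F",np.round(o["ft_force"],2))
    return np.array(c)/1000
E
python3 -W ignore - <<'E'
from push import *
print(S[-1]); 
run(0,.10); look(3,cs(.10))
run(.10,.16); look(4,cs(.16))
E
```

```text
0.6695666060206266
t 8.7917 lid [ 592.1 -234.1] 57.2 expected [ 595.9 -227.2] eef [ 0.5722 -0.2683  0.012 ] F [ 0.46  0.25 -0.68]
t 10.5333 lid [ 618.8 -179.4] 57.2 expected [ 621.2 -171.8] eef [ 0.6066 -0.217   0.012 ] F [-0.34 -0.68  0.66]
```

View pics/wrist4.png

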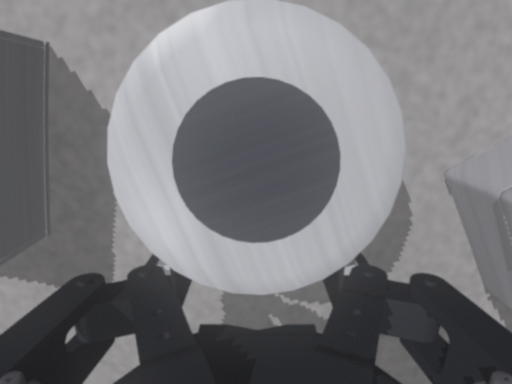

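The wrist view shows the dish centred in the cradle: lid at (256,147), caddy left at (25,150), tin right at (480,200), both clear. Next: continue to just before the mouth.

```bash
python3 -W ignore - <<'E'
from push import *
ok=run(.16,.30); look(5,cs(.30))
ok=ok and run(.30,.44); look(6,cs(.44))
for n in("scene","side"):
    c=get_calibration(n); im,dd=get_image(n)
    np.savez(f"{n}6.npz",im=im,d=dd,K=c["intrinsics"],D=c["dist_coeffs"],T=c["world_from_camera"])
    cv2.imwrite(f"pics/{n}6.png",im[:,:,::-1])
p=cs(.44);print((p-O)@a)
E
```

```text
t 14.5333 lid [613.8 -42.4] 57.1 expected [610.7 -35. ] eef [ 0.6291 -0.0788  0.0119] F [-0.55  1.08 -0.48]
t 18.6083 lid [553.1  84.2] 56.8 expected [550.7  92.3] eef [0.5647 0.0464 0.012 ] F [ 0.34 -0.7   0.19]
-0.1393645078865344
```

View pics/wrist6.png

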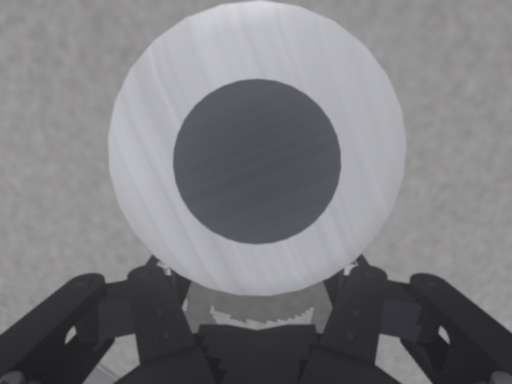

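View pics/scene6.png

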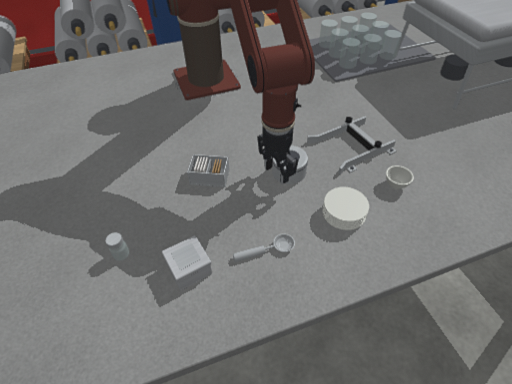

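The dish is still centred in the cradle (lid at (257,148)). The scene view shows it just short of the bay mouth, with the bystanders where they were. Advance to the lips and check the centring.

```bash
python3 -W ignore - <<'E'
from push import *
ok=run(.44,.52); look(7,cs(.52)); p,d,P,r=pose(.52)
print("bay",(p-O)@a,(p-O)@[-a[1],a[0]])
W,im=cloud("wrist7.npz")
b=np.array([-a[1],a[0]]);R2=W[...,:2]-O
al=R2@a;la=R2@b
for sg in(1,-1):
    for x0 in np.arange(-.02,.12,.02):
        m=(W[...,2]>.021)&(W[...,2]<.03)&(al>x0)&(al<x0+.02)&(la*sg>.05)&(la*sg<.09)
        if m.sum()>20: print(sg,round(x0,2),m.sum(),np.round(np.percentile(la[m]*1000,[5,50,95]),1))
E
```

```text
t 21.1333 lid [540.  164.2] 56.5 expected [537.6 171. ] eef [0.5442 0.124  0.012 ] F [ 0.29 -0.21 -0.13]
bay -0.05952777581975099 -0.00021191243209226214
1 -0.02 1454 [64.1 70.3 77.1]
1 0.0 96 [61.9 64.2 69.9]
-1 -0.02 1447 [-78.8 -72.  -65.6]
```

View pics/wrist7.png

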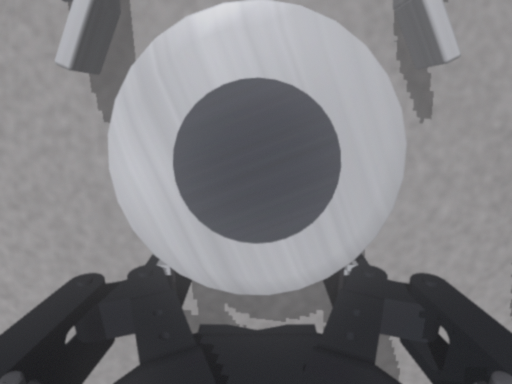

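The lip tips at about (68,68) and (450,58) put the dish within about 1 mm of the bay's centre line. Now enter, then feel slowly for the stop, which vision suggests is near x≈0.110 (seated centre ≈0.062).

```bash
python3 -W ignore - <<'E'
from push import *
def bx(): return (observe()["eef_pos"][:2]-O)@a+L
def F(n=10):
    v=[]
    for _ in range(n): v.append(observe()["ft_force"]); hold(.02)
    return -(np.mean(v,0)[:2]@a), np.mean(v,0)
print("rest",np.round(F()[0],2),bx())
ok=run(.52,.58+.0); print(ok,bx(),observe()["time_s"])
rr=pose(.60)[3]
q=O+(.036-L)*a
print(move_l([*q,.012],feed=.03,rotation=rr,max_force=12),bx(),F(5))
q=O+(.112-L)*a
st=move_l([*q,.012],feed=.006,rotation=rr,max_force=7)
f=observe()["ft_force"]; print(st,f,bx(),observe()["time_s"]); print(F(10),bx())
E
```

```text
rest 0.27 -0.05945299550376289
True 0.0010882909807482313 22.95
False 0.0361721420292503 (np.float64(0.5912092680280644), array([-0.08100578, -0.61082491,  0.05594081]))
True [ 1.65864298 -0.49142078  0.21141263] 0.06394550417973312 29.9667
(np.float64(0.8031531829935313), array([ 0.97134452, -0.6621854 ,  0.60113869])) 0.06365198005407514
```

```bash
cat >> push.py <<'E'
rr=pose(.60)[3]
def bx(): return (observe()["eef_pos"][:2]-O)@a+L
def F(n=6):
    v=[]
    for _ in range(n): v.append(observe()["ft_force"]); hold(.015)
    v=np.array(v)[:,:2]@-a
    return round(v.mean(),2),round(v.std(),2)
def to(x,feed=.01,mf=12): return move_l([*(O+(x-L)*a),.012],feed=feed,rotation=rr,max_force=mf)
E
python3 -W ignore - <<'E'
from push import *
x=bx()
for i in range(8):
    x+=.0004; s=to(x,.004,10); f=F(); print(round(x,5),round(bx(),5),s,f,round(observe()["time_s"],2))
    if s or f[0]>7: break
E
```

```text
0.06405 0.06395 False (np.float64(2.03), np.float64(0.44)) 30.75
0.06445 0.06417 False (np.float64(4.16), np.float64(0.48)) 31.1
0.06485 0.06423 False (np.float64(6.41), np.float64(0.53)) 31.45
0.06525 0.0643 False (np.float64(7.56), np.float64(0.4)) 31.8
```

The force climbs steadily while the dish barely moves, so this is the stop. Ramp to about 12 N and hold.

```bash
python3 -W ignore - <<'E'
from push import *
x=.06525
f=F()
for i in range(12):
    if f[0]>=11.6: break
    x+=.0003; s=to(x,.004,8); f=F(); print(round(x,5),round(bx(),5),s,f,round(observe()["time_s"],2))
t0=observe()["time_s"]; 
while observe()["time_s"]-t0<1.3:
    hold(.06); f=F(5); print("hold",f,round(bx(),5))
    if f[0]<11: x+=.00015; to(x,.004,8)
    if f[0]>13: x-=.00015; to(x,.004,8)
print(observe()["time_s"],x)
E
```

```text
0.06555 0.0643 False (np.float64(8.63), np.float64(0.38)) 32.25
0.06585 0.06433 False (np.float64(10.01), np.float64(0.49)) 32.6
0.06615 0.06433 False (np.float64(11.09), np.float64(0.55)) 32.95
0.06645 0.06437 False (np.float64(12.48), np.float64(0.38)) 33.3
hold (np.float64(11.98), np.float64(0.3)) 0.06438
hold (np.float64(12.35), np.float64(0.48)) 0.06438
hold (np.float64(12.0), np.float64(0.29)) 0.06438
hold (np.float64(11.92), np.float64(0.12)) 0.06439
hold (np.float64(11.9), np.float64(0.51)) 0.06437
hold (np.float64(11.8), np.float64(0.28)) 0.06439
hold (np.float64(12.21), np.float64(0.48)) 0.06437
hold (np.float64(12.1), np.float64(0.57)) 0.06437
hold (np.float64(12.36), np.float64(0.59)) 0.06437
hold (np.float64(12.04), np.float64(0.52)) 0.06438
34.7167 0.06644999999999998
```

A steady 12 N was held for over 1 s. Back off straight and check.

```bash
python3 -W ignore - <<'E'
from push import *
to(.055,.02,None); to(-.03,.08,None)
q=O+(-.03-L)*a
move_l([*q,.2],feed=.12,rotation=rr); 
from plant import *
hold(.3)
look(9,O+.064*a)
for n in("scene","side"):
    c=get_calibration(n); im,dd=get_image(n)
    np.savez(f"{n}9.npz",im=im,d=dd,K=c["intrinsics"],D=c["dist_coeffs"],T=c["world_from_camera"])
    cv2.imwrite(f"pics/{n}9.png",im[:,:,::-1])
    W,_=cloud(f"{n}9.npz");p=O+.064*a
    for nm,p,z0,z1,r in(("dish",p,.052,.07,.06),("ram",(.701,.345),.033,.05,.05),("shaker",(.658,-.386),.06,.075,.04)):
        m=(W[...,2]>z0)&(W[...,2]<z1)&(np.hypot(W[...,0]-p[0],W[...,1]-p[1])<r)
        if m.sum()<10: continue
        c,rr_=cv2.minEnclosingCircle((W[m][:,:2]*1000).astype(np.float32)); c=np.array(c)/1000
        print(n,nm,np.round(c,4),round(rr_,1),"bay",np.round([(c-O)@a,(c-O)@[-a[1],a[0]]],4),"z spread",np.round(np.percentile(W[m][:,2],[5,95]),3))
E
```

```text
t 38.7167 lid [518.5 292.5] 47.9 expected [518.5 293.1] eef [0.5402 0.1528 0.1998] F [ 0.33 -0.94 -0.87]
scene dish [0.5215 0.2931] 48.8 bay [ 0.0635 -0.003 ] z spread [0.055 0.063]
scene ram [0.7025 0.3455] 37.2 bay [ 0.0876 -0.1898] z spread [0.034 0.042]
scene shaker [ 0.6609 -0.3853] 18.1 bay [-0.6282 -0.0368] z spread [0.062 0.067]
side dish [0.5134 0.2932] 51.1 bay [0.0649 0.005 ] z spread [0.054 0.062]
side ram [0.6956 0.3468] 39.0 bay [ 0.0899 -0.1832] z spread [0.034 0.042]
side shaker [ 0.6564 -0.3853] 18.8 bay [-0.6275 -0.0324] z spread [0.061 0.068]
```

View pics/wrist9.png

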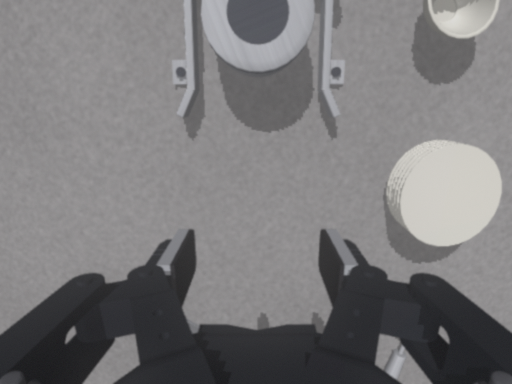

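View pics/scene9.png

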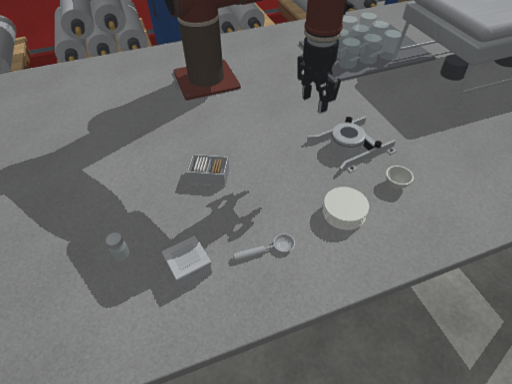

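The dish (wrist view (258,15), scene view (348,133)) stands upright and midway between the rails, against the stop. The robot is clear and the bystanders haven't moved.

```bash
python3 -c "
from plant import *
print(observe()['time_s']); print(job_done())"
```

```text
38.8167
the job is handed in; nothing more can be done
None
```

The dish is in the bay against the rubber stop, and I handed the job in at 38.8 s of the 72 s allowed. `job_done` gives no verdict, so I don't know how it was judged.

**What I did:** I cradled the dish between the fingertips, set 60 mm apart and low on its side. I pushed it between the caddy and the tin, past the saucers and into the bay. The planned path left at least about 40 mm between the dish and the obstacles. Creeping forward at 6 mm/s, I felt the stop with the dish centre about 64 mm into the bay. I then ramped up to a push of 12 N (averages 11.8–12.4 N) and held it for 1.3 s. The highest averaged reading on the tool was 12.5 N. Finally I backed straight out and raised the tool to 0.2 m.

**Last checks:**
- **Dish:** the wrist camera puts it at (0.5185, 0.2925), about 63–64 mm into the bay and under 1 mm off the centre line. The lid is level at about 60 mm, so the dish is upright.
- **Bystanders:** the ramekin and shaker measured within about 4 mm of their starting positions. I checked the spoon only by eye in the scene picture, where it looked unmoved.

**Disagreements and limits:**
- **Camera offset:** the scene and side cameras differ by about 4–8 mm, mostly in world x. They put the dish 3 mm to one side and 5 mm to the other side of the centre line. I used their average, and the wrist camera agreed with it.
- **Stop force:** I could not measure the force on the stop itself. It is the 12 N push minus whatever friction the counter takes. With the stated 2–7 N of friction, that leaves at least about 5 N, above the 4 N required.
- **Force sensor:** single readings scatter by 0.5–1 N, so I relied on averages.

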